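Tip the parts boxes label side up

ROBOT

A 6-joint arm with a two-finger parallel gripper is mounted at the origin on a cart in front of the work surface, level with it; the furniture and walls round the work are solid. World frame = base frame: x ahead of the robot, y to its left, z up, the work surface at z = 0. Lengths are in mm, angles in rad, forces in N, time in s.
With the tool pointing down it reaches from about 275 to 750 mm from the base axis. Payload 10.2 kg.
Tool frame: the origin (TCP) lies between the finger pads; the fingertips stand 17 mm ahead of it and the grasp point (between the pads) lies 2 mm behind it; z points along the fingers, y is the line along which they close (so a half turn about z gives the same grasp; the last joint's range is limited). The gripper opens to 85 mm and grips with 20 to 120 N. Pads are 22 mm wide; open, the fingers measure 114 mm over their backs; the gripper's body (76 mm by 85 mm) begins 54 mm behind the grasp point. The pads swing forward as they close: fully open they stand 13 mm farther back than shut.
Start: joints at [-1.393, 0.313, 1.498, -0, 1.331, -0.223], TCP at [204.82, -483.405, 248.294] pointing down, gripper open.
Joint ranges: [-2.94, 2.94], [-0.97, 2.17], [0.19, 2.56], [-1.23, 4.37], [0.02, 3.11], [-2.88, 2.88]. Speed limits (rad/s): [2.39, 2.39, 3.01, 3.14, 3.14, 3.14].

INTERFACE

Orientations are given as a unit quaternion [w, x, y, z].
In Python, from rig import * gives the robot as it stands.
- The arm moves only by the tool step_arm, never from a script. Its argument "commands" is text: rows parted by semicolons, each of 7 numbers parted by spaces: the opening, from 0 (shut) to 1 (fully open), then the shift along the tool's x, y, z in cm, then the turn, a rotation vector about the tool's x, y, z in rad. In form: hand x y z rx ry rz; .... A call has 1 to 20 rows; each row is the pose to reach, as a shift and turn from the pose commanded when the call began, along the tool's axes at that moment; what a row does not reach only later rows make up. A row lasts 1/12 s, in which the tool goes at most 41.7 mm and 7.16 degrees, less where a joint would pass 70% of its speed; a pose out of reach is approached as far as the arm can. A call with a gripper value outside its range is refused whole. The fingers move at their own pace and stop on an object; "newtons" is the grip in N (left out, the last holds). Time passes only in rows, so rows that repeat a pose let the fingers close. It gives the time, the measured TCP pose, the force, the opening and the grip force at its end, in the units of the state.
- sense(): the state, without advancing time (a new reading comes with each control period).
- capture(name): name is "side" or "top"; returns the picture (400x640x3 uint8, red, green, blue); there is no depth.
- camera_model(name): a dict with "mtx" (3x3 intrinsics, pixels), "k1" (the pictures are not rectified: a ray, as slopes to the right and down, at radius r is drawn at 1 + k1 r^2 times it, then the intrinsics apply), "eye" and "rotation" of the camera in the world. Camera axes: x right, y down, z forward; pixel columns grow to the right and rows downward; lengths in mm; the calibration is good to about 2 mm. A picture is of the moment at which its call begins. camera_model takes no time and is no camera call.
- finish_job(): hands the job in; it is judged then, once.
Trained networks look in the newest picture that a camera, given by its name, has taken for a name from the list of things; names that differ only in an ending like _2 or _b are one class to them, and where a whole thing is asked for, a point or a joint stands for the part that bears it (a point fixed in the world has none). Each returns a list of dicts, best first, with "score" (0 to 1); they miss things now and then, are a little off and sometimes report something else, mostly with a low value. They report only what shows in the picture. A call takes as long as a camera call. They do not tell look-alikes from the thing itself.
- search_frame(camera, label): "rect" ([centre column, centre row, width, height] in pixels, round what is visible of it).
- trace(camera, label): "mask" (400x640 bool, what is visible of it) and "rect" ([centre column, centre row, width, height] in pixels, round what is visible of it).
- spot_point(camera, label): "xy" ([column, row] in pixels: a listed point, or the origin of a listed thing).
The state is a dict: "time_s": time; "joints": joint angles; "dq": joint speeds; "tau": joint torques, N m; "eef_pos": TCP position; "ee_rot": TCP orientation; "force": force on the tool from outside, world axes, zero at the start; "wrist_torque": the same for the moment, N m; "grip_width": opening from 0.0 (shut) to 1.0 (fully open); "grip_force": force on a finger pad.
Only numpy, scipy, OpenCV 4.12 (cv2) and the standard library are available. Lean on these libraries where they do the work, as an engineer would, in place of code of your own. Each camera call takes 0.05 s, during which the arm holds its last target. There are 200 camera calls.

TASK

Two dark parts boxes stand on end in the low tray. Tip each one over by pushing it lightly with the fingertips, so that it falls down on the spot and lies flat in the tray with its white paper label facing straight up, ready for the overhead scanner. Only push the boxes: do not grip, lift or drag them away, and leave the solder spool, the beaker and the dropper bottle beside the tray where they stand.

Things in the scene. Friction and masses are not known exactly. Their poses are not given: they have to be found in the camera images.
- box_left_centre (a point): centre of the left dark parts box, 40 x 75 x 32 mm, about 0.12 kg, loose, standing on a 40 x 32 mm end in the tray's left (+y) half. One 75 x 32 mm side bears a white paper label 68 x 27 mm; at the start it faces the robot or up to 90 degrees to either side of that. x (40 mm) points away from the label side, y along the 75 mm (up at the start), z along the 32 mm. Pushed there over 50 mm up it tips, lower it may slide
- box_right_centre (a point): centre of the right dark parts box, 40 x 75 x 32 mm, about 0.12 kg, loose, standing on a 40 x 32 mm end in the tray's right (-y) half. One 75 x 32 mm side bears a white paper label 68 x 27 mm; at the start it faces the robot or up to 90 degrees to either side of that. x (40 mm) points away from the label side, y along the 75 mm (up at the start), z along the 32 mm. Pushed there over 50 mm up it tips, lower it may slide
- tray: low metal tray fixed to the bench, 230 x 470 mm (x by y of its frame), floor 4 mm thick, rim 12 mm high and 6 mm thick, with a small flat lip in the middle of each short end that stands out 18 mm; origin at the centre of its underside on the bench, x away from the robot, y to the left (turned by up to 0.12 rad)
- spool_centre (a point): centre of a loose spool of solder wire with blue flanges, 46 mm across, 40 mm high, upright on the bench beside an end of the tray; leave alone
- beaker_centre (a point): centre of a loose open white plastic beaker, 52 mm across, 46 mm high, upright on the bench beside an end of the tray; leave alone
- dropper_centre (a point): centre of a loose white dropper bottle, 24 mm across, 71 mm high with its pointed nozzle, upright on the bench beside an end of the tray; leave alone
Mind the look-alikes: they are no part of the job. Leave any blue look-alike of the part that bears box_right_centre alone.

How it is judged (in metres and radians):
At the end, for the whole second after the job is handed in: both boxes lie flat on the tray floor (centre 18 to 32 mm above the bench) inside the rim, label side up within 0.17 rad (about 10 degrees), at rest; spool, beaker and dropper bottle within 15 mm of their start (angle between each of box_left_centre, box_right_centre's own x axis and vertical above 2.97 rad and height (world z) of box_left_centre between 0.018 and 0.032 m and x of box_left_centre in the frame of tray between -0.115 and 0.115 m and y of box_left_centre in the frame of tray between -0.235 and 0.235 m and linear speed of each of box_left, box_right below 0.01 m/s and angular speed of each of box_left, box_right below 0.1 rad/s and height (world z) of box_right_centre between 0.018 and 0.032 m and x of box_right_centre in the frame of tray between -0.115 and 0.115 m and y of box_right_centre in the frame of tray between -0.235 and 0.235 m and distance of each of spool_centre, beaker_centre, dropper_centre from where it was at the start of the episode below 0.015 m); the robot touches nothing.
It fails at once if a box is lifted (its centre more than 62 mm above the bench; tipping alone takes it to 47 mm) (height (world z) of any of box_left_centre, box_right_centre above 0.062 m).
It fails at once if a box is carried or dragged away (its centre more than 130 mm from its start; tipping alone moves it about 60 mm) (distance of any of box_left_centre, box_right_centre from where it was at the start of the episode above 0.13 m).
It fails at once if a box is gripped or pressed hard (over 15 N between it and the fingers; tipping takes about 1 N) (contact force between the fingers and box_left above 15 N or contact force between the fingers and box_right above 15 N).
It fails at once if the spool, the beaker or the dropper bottle is moved by more than 15 mm or tipped by more than 0.2 rad (distance of any of spool_centre, beaker_centre, dropper_centre from where it was at the start of the episode above 0.015 m or angle between any of spool_centre, beaker_centre, dropper_centre's own z axis and vertical above 0.2 rad).
It also fails if it takes over 43 s, if anything falls off the work surface, if the arm or the gripper's body presses on something with over 40 N, if the wrist force passes 120 N, or if a joint passes its speed limit or range.

## Working session

There is one attempt and no reset: what is moved stays moved. The work goes in short steps, Python scripts to look and compute and a tool call to move; the robot and the scene stay as the last step left them, time stands still between calls to the robot, and variables do not carry over. Pictures are saved under pics/ and viewed, at most 10 in all, crops included, and the job is handed in when it is done.

Besides the shell and the picture viewer there is one more tool, called after "Call:" as a command line: name --argument value ..., lists and objects as JSON in quotes. step_arm: Moves the arm, as the interface text tells. Its arguments: {"type":"object","properties":{"commands":{"type":"string"},"newtons":{"type":"number"}},"required":["commands"]}

```bash
mkdir -p pics; cat > h.py <<'E'
from rig import *
import numpy as np, cv2
def cam(n):
    m=camera_model(n); return np.array(m["mtx"]),m["k1"],np.array(m["eye"]),np.array(m["rotation"])
def proj(n,P):
    K,k,e,R=cam(n); c=(np.atleast_2d(P)-e)@R; s=c[:,:2]/c[:,2:]; s=s*(1+k*(s**2).sum(1,keepdims=True))
    return s*[K[0,0],K[1,1]]+K[:2,2]
def back(n,uv,z):
    K,k,e,R=cam(n); d=(np.atleast_2d(uv)-K[:2,2])/[K[0,0],K[1,1]]; s=d.copy()
    for _ in range(20): s=d/(1+k*(s**2).sum(1,keepdims=True))
    r=np.c_[s,np.ones(len(s))]@R.T
    return e+r*((z-e[2])/r[:,2:])
E
python3 - <<'E'
from h import *
for n in("top","side"):
    im=capture(n); cv2.imwrite(f"pics/{n}0.png",im[:,:,::-1])
    print(n,{k:np.round(v,3).tolist() for k,v in camera_model(n).items()})
    for l in("box_left_centre","box_right_centre","tray"):
        print(l,[(np.round(d["xy"],1).tolist(),round(d["score"],2)) for d in spot_point(n,l)],[(np.round(d["rect"],1).tolist(),round(d["score"],2)) for d in search_frame(n,l)])
print(sense())
E
```

```text
top {'mtx': [[366.666, 0.0, 323.445], [0.0, 366.666, 203.192], [0.0, 0.0, 1.0]], 'k1': 0.003, 'eye': [343.72, -10.885, 929.997], 'rotation': [-0.067, 0.714, -0.695, 0.054]}
box_left_centre [([292.0, 184.8], 0.82)] [([291.2, 188.7, 19.2, 19.7], 0.59)]
box_right_centre [([389.1, 195.2], 0.61)] [([330.0, 266.6, 21.7, 13.8], 0.8), ([387.3, 199.2, 15.2, 23.3], 0.77)]
tray [([339.2, 188.0], 0.87)] [([339.1, 189.6, 198.9, 103.1], 0.59)]
side {'mtx': [[501.7, 0.0, 325.221], [0.0, 501.7, 197.944], [0.0, 0.0, 1.0]], 'k1': -0.141, 'eye': [257.429, -1164.912, 503.652], 'rotation': [-0.567, 0.819, -0.072, 0.054]}
box_left_centre [] [([341.1, 193.4, 13.4, 28.2], 0.58)]
box_right_centre [([351.4, 226.4], 0.7)] [([356.6, 226.6, 21.7, 40.2], 0.97), ([276.7, 207.9, 16.4, 36.4], 0.78)]
tray [([355.7, 220.5], 0.88)] [([364.6, 225.4, 142.8, 83.8], 0.91)]
{'time_s': 0.7, 'joints': array([-1.39344795e+00,  3.12901134e-01,  1.49774245e+00,  2.76169483e-05,
        1.33097521e+00, -2.23407654e-01]), 'dq': array([-0.00045066,  0.00148582, -0.00085079,  0.00131131, -0.00103671,
       -0.00015797]), 'tau': array([-1.22954607e-03, -4.12110150e+01, -2.59873885e+01, -2.33468090e-04,
        5.92737961e-04,  1.16390942e-05]), 'eef_pos': array([ 204.80090267, -483.40391565,  248.27759667]), 'ee_rot': array([-1.27579370e-05,  9.79992061e-01,  1.99036582e-01,  1.37106598e-05]), 'force': array([ 0.08967296,  0.41097507, -0.13282031]), 'wrist_torque': array([ 0.00959768, -0.01351963, -0.01720747]), 'grip_force': 0.0, 'grip_width': 1.0014548707900168}
```

View pics/top0.png

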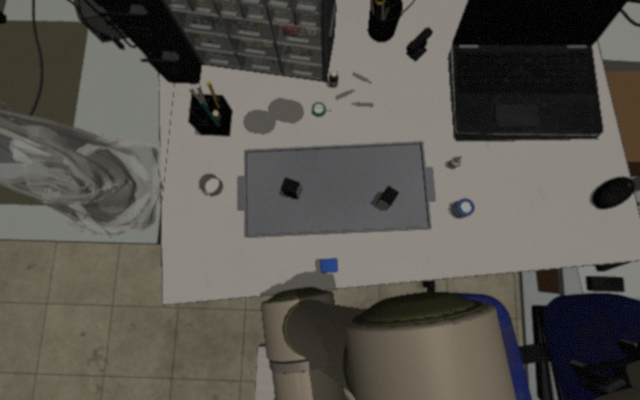

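View pics/side0.png

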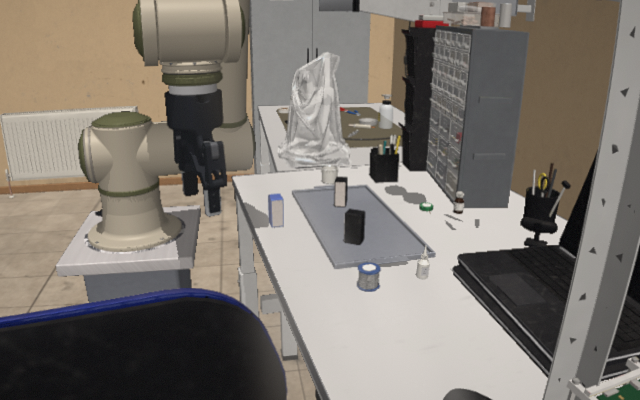

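```bash
python3 - <<'E'
s=open('h.py').read()
s=s.replace('np.array(m["rotation"])','Q(m["rotation"])').replace("def cam(","from scipy.spatial.transform import Rotation as Ro\ndef Q(q): return Ro.from_quat(np.r_[q[1:],q[0]]).as_matrix()\ndef cam(",1)
open('h.py','w').write(s)
E
python3 - <<'E'
from h import *
t=cv2.imread("pics/top0.png"); s=cv2.imread("pics/side0.png")
f=lambda im,c,r:cv2.convertScaleAbs(cv2.resize(im[r-22:r+22,c-22:c+22],(396,296) if 0 else (300,300),interpolation=cv2.INTER_CUBIC),alpha=1.5,beta=20)
cv2.imwrite("pics/z0.png",np.vstack([np.hstack([f(t,291,188),f(t,387,198)]),np.hstack([f(s,341,193),f(s,355,227)])]))
for n,uv in(("left",[(291.2,188.7)]),("right",[(387.3,199.2)])): print(n,back("top",uv,45))
print("tray corners",back("top",[(245.5,150.5),(422,143),(429,229),(247,236)],10).round())
print("spool,drop,beaker",back("top",[(462,207),(454,162),(211,185)],30).round())
for z in (4,79):print(proj("side",np.c_[back("top",[(291.2,188.7),(387.3,199.2)],45)[:,:2],[z,z]]).round(1))
E
```

```text
left [[531.29617051  88.82552593  45.        ]]
right [[ 510.83385331 -147.81863272   45.        ]]
tray corners [[ 638.  217.   10.]
 [ 669. -244.   10.]
 [ 444. -257.   10.]
 [ 414.  199.   10.]]
spool,drop,beaker [[ 499. -334.   30.]
 [ 613. -318.   30.]
 [ 539.  294.   30.]]
[[340.  204.3]
 [352.5 241.6]]
[[340.5 178.3]
 [353.4 211.4]]
```

View pics/z0.png

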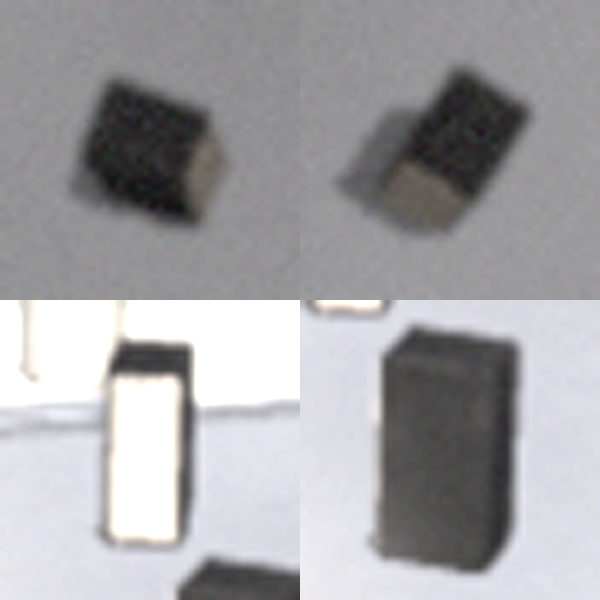

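```bash
cat >> h.py <<'E'
def corners(p):
    x,y,a=p; c,s=np.cos(a),np.sin(a)
    P=np.array([[i,j,k] for i in(-20,20) for j in(-16,16) for k in(4,79)],float)
    return np.c_[x+c*P[:,0]-s*P[:,1],y+s*P[:,0]+c*P[:,1],P[:,2]]
E
python3 - <<'E'
from h import *
from scipy.optimize import minimize
for n in("top","side"): capture(n)
def sil(n,p,S=4):
    m=np.zeros((400*S,640*S),np.uint8); h=cv2.convexHull(np.float32((proj(n,corners(p))+.5)*S)); cv2.fillConvexPoly(m,h.round().astype(int),1)
    return cv2.resize(m.astype(np.float32),(640,400),interpolation=cv2.INTER_AREA)
for l,p0 in(("box_left_centre",(531,89,1.28)),("box_right_centre",(511,-148,-.64))):
    M={}
    for n in("top","side"):
        c=[d for d in trace(n,l)]
        c=[d for d in c if np.hypot(*(np.array(d["rect"][:2])-proj(n,[[p0[0],p0[1],41]])[0]))<15]
        if c: M[n]=c[0]["mask"].astype(np.float32); print(l,n,c[0]["rect"],c[0]["score"])
    for use in (["top","side"],["top"],["side"]):
        M2={k:M[k] for k in use if k in M}
        if not M2: continue
        J=lambda p:sum(np.abs(sil(n,p)-m).sum()/m.sum() for n,m in M2.items())
        best=min((minimize(J,np.add(p0,(0,0,d)),method="Nelder-Mead",options=dict(initial_simplex=np.add(p0,(0,0,d))+np.array([[0,0,0],[8,0,0],[0,8,0],[0,0,.3]]))) for d in(-.4,0,.4)),key=lambda r:r.fun)
        print(use,best.x.round(3),best.fun)
        if len(M2)==2 or use==["top"]:
            p=best.x; print("label top edge px in top view",proj("top",corners(p)[[1,3]]).round(1))
# hand-clicked label top edges at z=79
f=lambda c,r,u,v:(c-22+u/6.82-.4,r-22+v/6.82-.4)
for nm,a,b in(("L",f(291,188,208,108),f(291,188,186,185)),("R",f(387,198,110,155),f(387,198,170,200))):
    P=back("top",[a,b],79); print(nm,P.round(1),"edge angle",np.arctan2(*(P[1]-P[0])[[1,0]]),np.linalg.norm(P[1]-P[0]))
E
```

```text
box_left_centre top [292.9, 188.6, 19.6, 20.9] 0.74
box_left_centre side [339.4, 192.3, 15.7, 25.6] 0.89
['top', 'side'] [532.552  88.403   1.342] 0.25531187653541565
label top edge px in top view [[299.8 180.9]
 [296.2 193.6]]
['top'] [532.29   89.028   1.275] 0.08008982241153717
label top edge px in top view [[299.8 181.6]
 [295.4 194.1]]
['side'] [532.033  88.451   1.353] 0.14973564445972443
box_right_centre top [387.5, 197.8, 17.7, 24.5] 0.56
box_right_centre side [357.0, 226.6, 25.0, 39.9] 0.83
['top', 'side'] [ 513.908 -146.671   -0.559] 0.1345093995332718
label top edge px in top view [[390.3 206. ]
 [378.8 198.6]]
['top'] [ 514.435 -146.741   -0.562] 0.07298386842012405
label top edge px in top view [[390.3 205.7]
 [378.8 198.3]]
['side'] [ 514.351 -145.125   -0.524] 0.05687164142727852
L [[542.2  66.9  79. ]
 [514.6  73.5  79. ]] edge angle 2.907985246353827 28.38738192832327
R [[ 506.1 -127.1   79. ]
 [ 490.9 -147.7   79. ]] edge angle -2.2076246509680013 25.632187149592347
```

Call:
step_arm --commands "0 10 -6 0 0 0 0.3; 0 10 -6 0 0 0 0.3; 0 10 -6 0 0 0 0.3; 0 20 -12 0 0 0 0.6; 0 20 -12 0 0 0 0.6; 0 20 -12 0 0 0 0.6; 0 30 -18 0 0 0 0.971; 0 30 -18 0 0 0 0.971; 0 30 -18 0 0 0 0.971; 0 38.2 -23.9 0 0 0 0.971; 0 38.2 -23.9 0 0 0 0.971; 0 38.2 -23.9 0 0 0 0.971; 0 38.2 -23.9 0 0 0 0.971; 0 38.2 -23.9 5 0 0 0.971; 0 38.2 -23.9 10 0 0 0.971; 0 38.2 -23.9 10 0 0 0.971; 0 38.2 -23.9 10 0 0 0.971"

```text
time_s: 2.42
eef_pos: [461.4, -113.7, 144.9]
ee_rot: [-0.001, 0.96, -0.281, -0.004]
force: [-0.9, 0.7, -0.9]
grip_width: 0.001
grip_force: 0.0
```

Call:
step_arm --commands "0 0 0 3 0 0 0; 0 0 0 5 0 0 0; 0 0 0 6 0 0 0; 0 0 0 6.7 0 0 0; 0 0 0 6.7 0 0 0; 0 0 0 6.7 0 0 0"

```text
time_s: 2.92
eef_pos: [463.9, -114.7, 82.4]
ee_rot: [0.0, 0.96, -0.281, 0.001]
force: [-0.2, 0.2, 0.8]
grip_width: -0.002
grip_force: 0.0
```

```bash
python3 - <<'E'
from h import *
cv2.imwrite("pics/z1.png",np.hstack([cv2.resize(capture(n)[r-50:r+50,c-50:c+50,::-1],(400,400),interpolation=cv2.INTER_CUBIC) for n,c,r in(("top",380,200),("side",345,215))]))
s=sense();print(s["eef_pos"],s["force"])
E
```

```text
[ 463.93616654 -114.65091833   82.5079797 ] [-0.53202368  0.1631029   0.44459264]
```

View pics/z1.png

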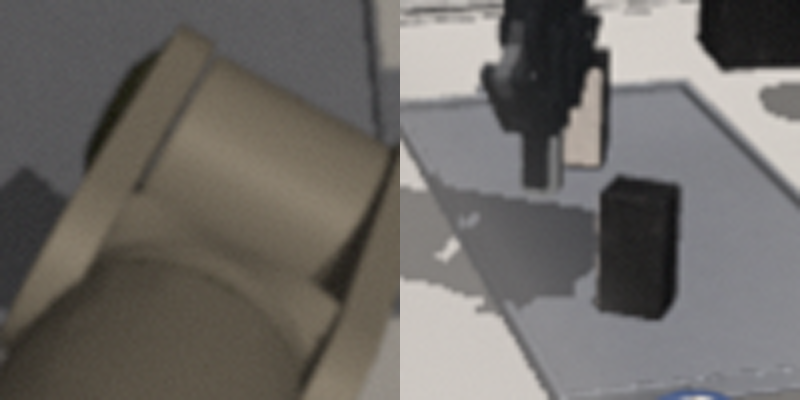

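The side view (right half) shows the closed fingertips just behind the right box on its label side, at the height of its upper half, with a clear gap; the arm hides the top view. I'll push now.

Call:
step_arm --commands "0 0.8 0 0 0 0 0; 0 1.6 0 0 0 0 0; 0 2.0 0 0 0 0 0; 0 2.3 0 0 0 0 0; 0 2.6 0 0 0 0 0; 0 2.9 0 0 0 0 0; 0 3.2 0 0 0 0 0; 0 3.5 0 0 0 0 0; 0 3.8 0 0 0 0 0; 0 4.1 0 0 0 0 0; 0 4.4 0 0 0 0 0; 0 4.7 0 0 0 0 0; 0 5.0 0 0 0 0 0; 0 5.3 0 0 0 0 0; 0 5.6 0 0 0 0 0; 0 5.9 0 0 0 0 0; 0 6.2 0 0 0 0 0; 0 6.5 0 0 0 0 0; 0 6.5 0 0 0 0 0"

```text
time_s: 4.6
eef_pos: [518.5, -149.7, 81.3]
ee_rot: [0.0, 0.96, -0.281, 0.0]
force: [-0.2, 0.0, -1.0]
grip_width: 0.003
grip_force: 0.0
```

```bash
python3 - <<'E'
from h import *
cv2.imwrite("pics/z2.png",np.hstack([cv2.resize(capture(n)[r-50:r+50,c-50:c+50,::-1],(400,400),interpolation=cv2.INTER_CUBIC) for n,c,r in(("top",390,190),("side",355,215))]))
E
```

```text
(no output)
```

View pics/z2.png

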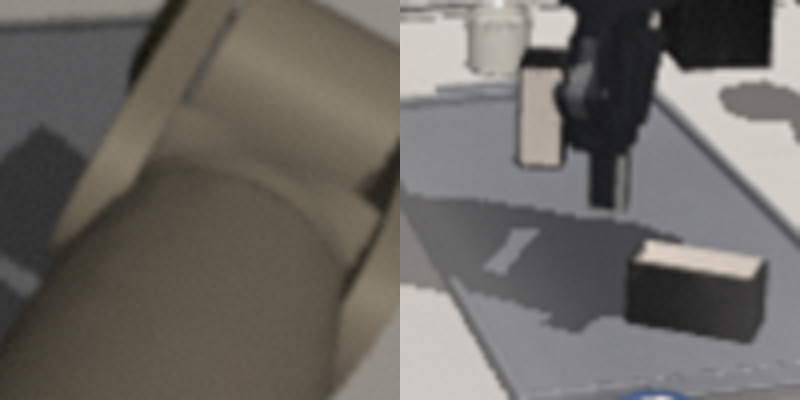

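The right box lies flat with its white label up (side crop around 695,290). Next is the left box.

Call:
step_arm --commands "0 0 0 -3 0 0 0; 0 0 0 -6 0 0 0; 0 -2.5 -3.7 -7 0 0 -0.08; 0 -5 -7.5 -7 0 0 -0.16; 0 -7.5 -11.2 -7 0 0 -0.24; 0 -9.8 -14.9 -7 0 0 -0.319; 0 -9.8 -14.9 -7 0 0 -0.319; 0 -9.8 -14.9 -7 0 0 -0.319; 0 -9.8 -14.9 -7 0 0 -0.319; 0 -9.8 -14.9 -4 0 0 -0.319; 0 -9.8 -14.9 -2 0 0 -0.319; 0 -9.8 -14.9 -1 0 0 -0.319; 0 -9.8 -14.9 0 0 0 -0.319; 0 -9.8 -14.9 0 0 0 -0.319; 0 -9.8 -14.9 0 0 0 -0.319"

```text
time_s: 5.95
eef_pos: [516.3, 28.3, 81.7]
ee_rot: [0.0, 0.992, -0.126, 0.0]
force: [-0.1, 0.0, 0.8]
grip_width: -0.001
grip_force: 0.0
```

```bash
python3 - <<'E'
from h import *
cv2.imwrite("pics/z3.png",np.hstack([cv2.resize(capture(n)[r-50:r+50,c-50:c+50,::-1],(400,400),interpolation=cv2.INTER_CUBIC) for n,c,r in(("top",310,190),("side",345,195))]))
E
```

```text
(no output)
```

View pics/z3.png

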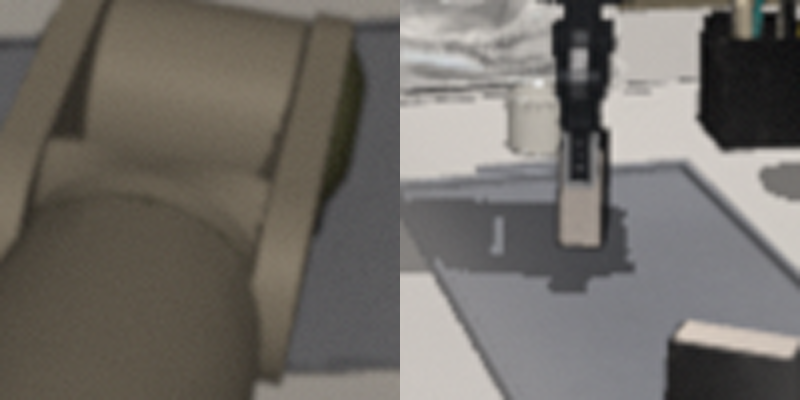

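The fingertips (crop 580,170) sit in front of the upper half of the left box's label (580,215), centred on it. I'll push along tool −y.

Call:
step_arm --commands "0 0 -0.8 0 0 0 0; 0 0 -1.6 0 0 0 0; 0 0 -2.0 0 0 0 0; 0 0 -2.3 0 0 0 0; 0 0 -2.6 0 0 0 0; 0 0 -2.9 0 0 0 0; 0 0 -3.2 0 0 0 0; 0 0 -3.5 0 0 0 0; 0 0 -3.8 0 0 0 0; 0 0 -4.1 0 0 0 0; 0 0 -4.4 0 0 0 0; 0 0 -4.7 0 0 0 0; 0 0 -5.0 0 0 0 0; 0 0 -5.3 0 0 0 0; 0 0 -5.6 0 0 0 0; 0 0 -5.9 0 0 0 0; 0 0 -6.2 0 0 0 0; 0 0 -6.5 0 0 0 0; 0 0 -6.5 0 0 0 0"

```text
time_s: 7.63
eef_pos: [532.2, 92.4, 81.3]
ee_rot: [-0.0, 0.992, -0.125, 0.0]
force: [0.8, 0.5, 0.5]
grip_width: 0.002
grip_force: 0.0
```

Call:
step_arm --commands "0 0 0 -3 0 0 0; 0 0 0 -6 0 0 0; 0 0 0 -9 0 0 0; 0 0 0 -12 0 0 0; 0 -4 4 -15 0 0 0; 0 -8 8 -16 0 0 0; 0 -11 11 -16 0 0 0; 0 -14 14 -16 0 0 0; 0 -16 18 -16 0 0 0; 0 -18 22 -16 0 0 0; 0 -19 26 -16 0 0 0; 0 -19 28 -16 0 0 0; 0 -19 30 -16 0 0 0; 0 -19 30 -16 0 0 0; 0 -19 30 -16 0 0 0"

```text
time_s: 8.88
eef_pos: [272.7, -152.9, 241.4]
ee_rot: [0.0, 0.992, -0.128, 0.0]
force: [-0.2, -0.3, 0.4]
grip_width: -0.004
grip_force: 0.0
```

```bash
python3 - <<'E'
from h import *
t=capture("top");s=capture("side")
cv2.imwrite("pics/z4.png",np.hstack([cv2.resize(i[:,:,::-1],(400,300),interpolation=cv2.INTER_CUBIC) for i in(t[120:270,200:400],s[130:280,270:470])]))
print(sense()["eef_pos"])
E
```

```text
[ 273.63909631 -150.9233208   241.24370532]
```

View pics/z4.png

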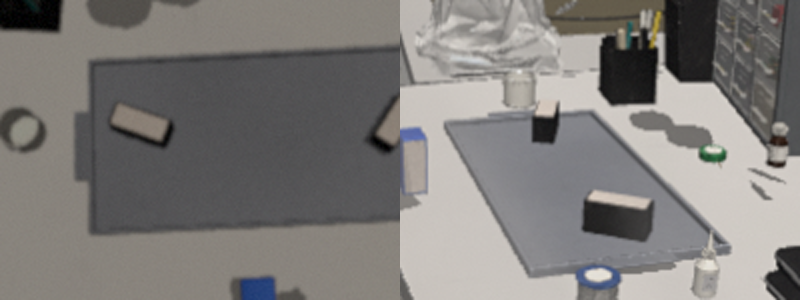

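Both boxes lie flat inside the rim with their labels up: the left one at (140,122) in the top crop, the right one at (618,215) in the side crop. The spool, beaker and dropper bottle still stand.

```bash
python3 -c "
from rig import *
print(finish_job())"
```

```text
the job is handed in; nothing more can be done
None
```

Both boxes were tipped over and lie flat in the tray with their labels up, the spool, beaker and dropper bottle were not touched, and the job is handed in (no verdict was returned).

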